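# Fetch the shell mill from the parts carousel

## Task

Turn the parts carousel until the shell milling cutter stands in the open gap of the keeper rail, at the front. Then lift the cutter out there, lower it upright into the round recess of the wooden cutter stand, and let go of it only once it is down.

Things in the scene. Friction and masses are not known exactly. Their poses are not given: they have to be found in the camera images.
- shell_mill: Shell milling cutter: short brown toothed cylinder, 39 mm across, 46 mm tall, 0.27 kg. Origin: centre of its underside; z up its axis. Stands loosely (up to 9 mm off centre) in a carousel pocket 40 to 80 degrees left or right of the gap. Grasp from above across the teeth, near the top, in any direction. Other pockets: a plain grey slug (54 mm across, 50 tall), a hexagon nut, a T-nut, or empty.
- turn_handle (a point): Top centre of the black bar handle, on the carousel's turning axis, 274 mm above the bench; turns with it. Bar 56 mm long (x), 14 wide (y), 36 high, on a 40 mm hub: grip and twist. Plate 270 mm across, top 200 mm above the bench; six pockets 60 degrees apart, centres 100 mm from the axis, 57 mm inside, rims 8 mm high. Turns both ways, friction about 0.1 N m, no detents, stays where left.
- pick_gap (a point): Fixed point on the carousel base, facing the robot, where the pocket must stop: 100 mm from the turning axis, at pocket floor height, 200 mm above the bench; x points to the axis, z up. A keeper rail (8 mm bar, 258 to 266 mm above the bench) arcs over the pocket circle and ends 45 degrees either side of this point; parts lift out only here. Its four posts stand 142 mm from the axis.
- recess (a point): Centre of the floor of the round recess in the wooden cutter stand, a fixed block 96 x 96 mm and 50 mm high. The recess is 70 mm across and 10 mm deep, its floor 40 mm above the bench. x and y along the block's sides, z up. Behind it lies a heap of tools up to 165 mm high.
Not all that is in view belongs to the job. Leave any pink or purple look-alike of the shell_mill alone.

How it is judged:
On the way, in this order (a step that is already met when the one before it is completed fails the run):
1. the carousel is turned until the shell mill, still standing in its pocket, is in the gap (within 25 mm of its middle) and at rest (horizontal distance between shell_mill and pick_gap below 0.025 m and z of shell_mill in the frame of pick_gap below 0.006 m and angle between shell_mill's own z axis and vertical below 0.17 rad and linear speed of shell_mill below 0.02 m/s), for 0.2 s.
2. the shell mill is lifted out at the gap (more than 30 mm up, within 40 mm of the gap's middle) (z of shell_mill in the frame of pick_gap above 0.03 m and horizontal distance between shell_mill and pick_gap below 0.04 m and contact force between the fingers and shell_mill above 0.5 N).
3. the shell mill is lowered into the recess (to within 15 mm of its floor) while still gripped (horizontal distance between shell_mill and recess below 0.02 m and z of shell_mill in the frame of recess below 0.015 m and contact force between the fingers and shell_mill above 0.5 N).
At the end, for the whole second after the job is handed in: The shell mill stands upright (within 10 degrees) on the floor of the recess in the cutter stand (its axis within 20 mm of the recess's centre, its underside within 4 mm of the floor), released and at rest (horizontal distance between shell_mill and recess below 0.02 m and z of shell_mill in the frame of recess between -0.004 and 0.004 m and angle between shell_mill's own z axis and vertical below 0.17 rad and linear speed of shell_mill below 0.02 m/s and contact force between the fingers and shell_mill below 0.1 N); the robot touches nothing.
It also fails if it takes over 64 s, if anything falls off the work surface, if the arm or the gripper's body presses on something with over 40 N, if the wrist force passes 120 N, or if a joint passes its speed limit or range.

## Robot

A 7-joint arm with a two-finger parallel gripper is mounted at the origin on a cart in front of the work surface, level with it; the furniture and walls round the work are solid. World frame = base frame: x ahead of the robot, y to its left, z up, the work surface at z = 0. Lengths are in m, angles in rad, forces in N, time in s.
With the tool pointing down it reaches from about 0.425 to 0.875 m from the base axis. Payload 4.7 kg.
Tool frame: the origin (TCP) lies on the mounting face of the last link; the fingertips stand 182 mm ahead of it and the grasp point (between the pads) lies 164 mm ahead of it; z points along the fingers, y is the line along which they close (so a half turn about z gives the same grasp; the last joint's range is limited). The gripper opens to 87 mm and grips with 3 to 60 N. Pads are 19 mm wide; open, the fingers measure 117 mm over their backs; the gripper's body (75 mm by 190 mm) begins 51 mm behind the grasp point.
Start: joints at [-1.186, 0.321, -0.07, 1.45, 0.023, 1.371, -0.057], TCP at [0.236, 0.606, 0.405] pointing down, gripper open.
Joint ranges: [-2.86, 2.86], [-0.3, 2.09], [-1.38, 1.24], [0.06, 2.45], [-1.56, 4.7], [0.09, 2.05], [-2.69, 2.69]. Speed limits (rad/s): [2.57, 2.57, 3.14, 3.14, 3.14, 3.14, 3.14].

## Interface

Orientations are given as a rotation vector (axis times angle).
In Python, from rig import robot, effector, get_obs, optics, nets gives the robot as it stands. The module is installed in compiled form; this text tells all that it offers. Calls block until the motion is done:
- robot.movep(position, orientation): joint-space move of the TCP to a pose.
- robot.movel(position, rot=None, v=0.15, threshold=None): straight line of the TCP; rot=None keeps the orientation; v is the mean speed in m/s. With threshold (N) it stops when the force on the tool has changed by that much, and returns True; else False.
- robot.set_joints(angles): joint-space move.
- effector.command_gripper(opening, grasp_force=None): finger opening in m; grasp_force is the grip in N (None keeps the last); returns when the fingers have stopped.
- robot.wait(seconds).
- robot.solve_ik(position, orientation): joint angles nearest the present ones, or None.
- get_obs(): the state.
- optics.capture(name): name is "scene" or "top" or "wrist"; returns a dict with "frame" (480x640x3 uint8, blue, green, red), "K" (3x3 intrinsics, pixels), "dist" ([k1, k2, p1, p2, k3] as OpenCV has them; the pictures are not rectified), "pose" (4x4, takes a point from camera to world coordinates). Camera axes: x right, y down, z forward; pixel columns grow to the right and rows downward; lengths in m; the calibration is good to about 2 mm. A picture is of the moment at which its call begins. There is no depth.
A pose or a line that the arm cannot do raises robot.Unreachable and nothing moves.
- robot.sign_off(): hands the job in; it is judged then, once.
Trained networks look in the newest picture that a camera, given by its name, has taken for a name from the list of things; names that differ only in an ending like _2 or _b are one class to them, and where a whole thing is asked for, a point or a joint stands for the part that bears it (a point fixed in the world has none). Each returns a list of dicts, best first, with "p" (0 to 1); they miss things now and then, are a little off and sometimes report something else, mostly with a low value. They report only what shows in the picture. A call takes as long as a camera call. They do not tell look-alikes from the thing itself.
- nets.cut_out(camera, target): "region" (480x640 bool, what is visible of it) and "xy" ([column, row] in pixels, amid what is visible of it).
The state is a dict: "t": time; "joints": joint angles; "dq": joint speeds; "joint_efforts": joint torques, N m; "eef_pos": TCP position; "tool_rot": TCP orientation; "ft_force": force on the tool from outside, world axes, zero at the start; "moment": the same for the moment, N m; "width": finger opening in m; "finger_force": force on a finger pad.
Only numpy, scipy, OpenCV 4.12 (cv2) and the standard library are available. Lean on these libraries where they do the work, as an engineer would, in place of code of your own. Each camera call takes 0.05 s, during which the arm holds its last target. There are 200 camera calls.

## Working session

There is one attempt and no reset: what is moved stays moved. The work goes in short steps, each a Python script; the robot and the scene stay as the last script left them, time stands still between calls to the robot, and variables do not carry over. Pictures are saved under pics/ and viewed, at most 10 in all, crops included, and the job is handed in when it is done.

```bash
mkdir -p pics
cat > h.py <<'E'
import numpy as np, cv2
from rig import robot, effector, get_obs, optics, nets
def ray(c,px):
    u=cv2.undistortPoints(np.array([[px]],float),c["K"],np.array(c["dist"],float))[0,0]
    P=np.array(c["pose"]); d=P[:3,:3]@np.array([u[0],u[1],1]); return P[:3,3],d
def atz(c,px,z):
    o,d=ray(c,px); return o+d*(z-o[2])/d[2]
def proj(c,p):
    P=np.linalg.inv(np.array(c["pose"])); q=P[:3,:3]@np.array(p,float)+P[:3,3]
    return cv2.projectPoints(q.reshape(1,1,3),np.zeros(3),np.zeros(3),c["K"],np.array(c["dist"],float))[0].ravel()
def rv(yaw):  # tool pointing down, tool y axis at angle yaw in world
    from scipy.spatial.transform import Rotation as R
    y=np.array([np.cos(yaw),np.sin(yaw),0]); z=np.array([0,0,-1.]); x=np.cross(y,z)
    return R.from_matrix(np.c_[x,y,z]).as_rotvec()
E
python3 - <<'E'
from h import *
o=get_obs(); print(o["t"],o["tool_rot"],o["eef_pos"],o["width"])
for cam in("scene","top"):
    c=optics.capture(cam); cv2.imwrite(f"pics/{cam}0.png",c["frame"]); print(cam,np.round(c["pose"],3).tolist())
    for t,z in(("shell_mill",.225),("turn_handle",.274),("pick_gap",.2),("recess",.05)):
        for r in nets.cut_out(cam,t)[:3]: print(t,round(r["p"],2),np.round(r["xy"]),r["region"].sum(),np.round(atz(c,r["xy"],z),3))
E
```

```text
0.0 [-5.79056877e-01 -3.08750153e+00  2.95837416e-03] [0.23548762 0.6056233  0.40366437] 0.08709358940653811
scene [[0.838, -0.3, 0.456, 0.1], [-0.546, -0.489, 0.68, -0.598], [0.019, -0.819, -0.574, 0.775], [0.0, 0.0, 0.0, 1.0]]
shell_mill 0.63 [330. 210.] 633 [0.594 0.143 0.225]
shell_mill 0.57 [236. 276.] 458 [0.37  0.057 0.225]
shell_mill 0.57 [457. 387.] 675 [ 0.503 -0.282  0.225]
turn_handle 0.65 [375. 238.] 8905 [ 0.564 -0.025  0.274]
pick_gap 0.81 [383. 255.] 3467 [0.613 0.01  0.2  ]
recess 0.84 [249. 307.] 2894 [0.435 0.171 0.05 ]
top [[-0.025, -0.981, 0.193, 0.323], [-1.0, 0.023, -0.012, 0.081], [0.007, -0.193, -0.981, 1.262], [0.0, 0.0, 0.0, 1.0]]
shell_mill 0.76 [414. 213.] 219 [ 0.591 -0.13   0.225]
shell_mill 0.59 [211. 287.] 223 [0.449 0.281 0.225]
shell_mill 0.51 [278. 218.] 285 [0.586 0.146 0.225]
turn_handle 0.97 [313. 195.] 9844 [0.619 0.075 0.274]
pick_gap 0.85 [302. 140.] 1413 [0.762 0.096 0.2  ]
recess 0.67 [265. 300.] 1803 [0.437 0.189 0.05 ]
```

View pics/scene0.png

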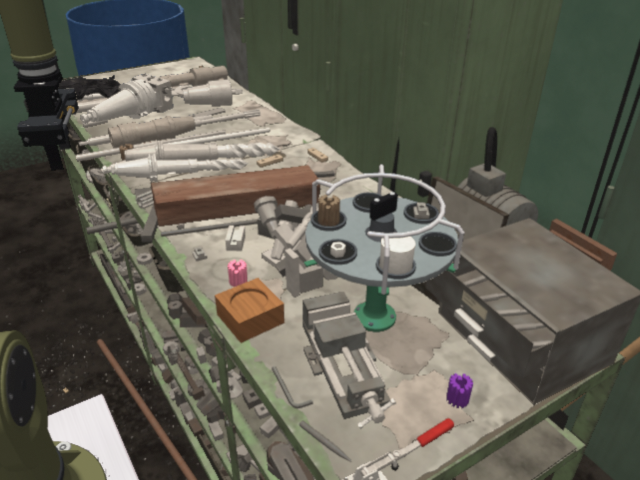

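View pics/top0.png

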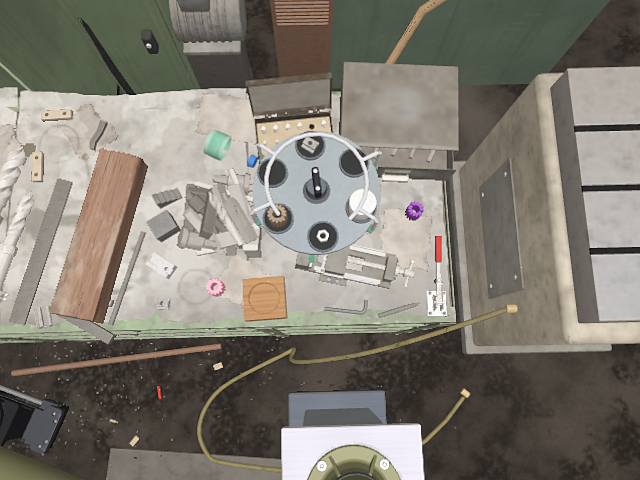

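The scene view shows the brown mill on the carousel at (330,210). The pink (236,270) and purple (460,390) copies stand on the bench. In the top view the mill is at (277,218), the handle at (316,182), the nut near the gap at (322,237) and the block at (265,298). The brown one in the pocket is the one meant. Next I'll confirm with a crop and get the numbers.

Run:
```python
from h import *
c=optics.capture("top"); f=c["frame"]
reg={}
r=nets.cut_out("top","turn_handle")[0]["region"]
g=f.max(2)<60
g[:165]=0;g[210:]=0;g[:,:300]=0;g[:,335:]=0
ys,xs=np.nonzero(g); print("dark",len(xs),xs.mean(),ys.mean(),xs.min(),xs.max(),ys.min(),ys.max())
# plate ellipse
n,l,s,ce=cv2.connectedComponentsWithStats(r.astype(np.uint8)); k=1+s[1:,4].argmax(); print(s[k])
print("handle?",atz(c,(316,181),.274)[:2])
print("mill top", atz(c,(277,216),.246), "nut",atz(c,(322,236),.215))
# block top corners via wood color
hsv=cv2.cvtColor(f,cv2.COLOR_BGR2HSV)
m=np.zeros((480,640),np.uint8); m[270:325,235:295]=((hsv[...,1]>110)&(hsv[...,0]<20))[270:325,235:295]*255
q=cv2.minAreaRect(cv2.findNonZero(m)); print(q); print([np.round(atz(c,p,.05),3)[:2].tolist() for p in cv2.boxPoints(q)])
a=cv2.resize(f[120:330,225:435],None,fx=2.8,fy=2.8,interpolation=cv2.INTER_CUBIC); cv2.imwrite("pics/topc.png",a)
```

```text
dark 111 315.4954954954955 185.26126126126127 306 321 167 197
[ 257  137  116  118 8844]
handle? [0.64633542 0.06825227]
mill top [0.58466791 0.14716188 0.246     ] nut [0.54858285 0.05817549 0.215     ]
((263.9427185058594, 298.2265319824219), (41.95912170410156, 41.95912170410156), 85.76361083984375)
[[0.487, 0.244], [0.492, 0.147], [0.396, 0.141], [0.391, 0.236]]
```

View pics/topc.png

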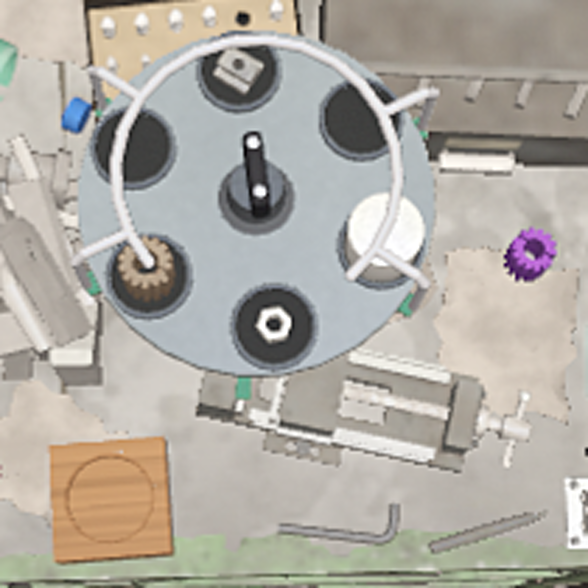

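Run:
```python
from h import *
c=optics.capture("top")
w=lambda p,z:atz(c,(p[0]/2.8+225-.3,p[1]/2.8+120-.3),z)[:2]
P=np.array([w(p,.206) for p in [(134,147),(240,72),(361,118),(383,245),(274,325),(150,277)]])
ax=P.mean(0); d=P-ax; print("axis",ax,"r",np.linalg.norm(d,axis=1).round(3),"ang",np.degrees(np.arctan2(d[:,1],d[:,0])).round(1))
E=[w(p,.266)-ax for p in[(150,264),(352,276)]]
print("rail ends",[ (np.linalg.norm(e).round(3),np.degrees(np.arctan2(e[1],e[0])).round(1)) for e in E])
b=[w(p,.274) for p in[(253,133),(260,200)]]; print("bar",b, np.degrees(np.arctan2(*(b[1]-b[0])[::-1])))
print("base dir",np.degrees(np.arctan2(-ax[1],-ax[0])))
yaw0=np.pi/2
for z in(.6,.56):
  for yaw in(yaw0,-yaw0,yaw0+1,yaw0-1): print(z,yaw,np.round(robot.solve_ik([ax[0],ax[1],z],rv(yaw)),2) if robot.solve_ik([ax[0],ax[1],z],rv(yaw)) is not None else None)
```

```text
axis [0.6493879  0.06677426] r [0.1   0.099 0.1   0.101 0.099 0.1  ] ang [  66.1    6.1  -53.3 -113.3 -174.2  126.8]
rail ends [(np.float64(0.101), np.float64(130.7)), (np.float64(0.101), np.float64(-140.6))]
bar [array([0.67473148, 0.06940265]), array([0.62563825, 0.06572742])] -175.71869300088335
base dir -174.12911102658458
0.6 1.5707963267948966 [-0.48  0.34  0.49  1.08 -0.16  1.76  1.53]
0.6 -1.5707963267948966 [-0.57  0.36  0.63  1.09 -0.21  1.76 -1.58]
0.6 2.5707963267948966 [-0.42  0.33  0.41  1.08 -0.13  1.75  2.51]
0.6 0.5707963267948966 [-0.49  0.34  0.51  1.08 -0.17  1.76  0.53]
0.56 1.5707963267948966 [-0.48  0.32  0.47  1.18 -0.15  1.67  1.53]
0.56 -1.5707963267948966 [-0.58  0.34  0.62  1.18 -0.2   1.68 -1.58]
0.56 2.5707963267948966 [-0.43  0.32  0.39  1.18 -0.12  1.67  2.51]
0.56 0.5707963267948966 [-0.5   0.33  0.49  1.18 -0.15  1.67  0.53]
```

Radii of 0.100 and 60° spacing match the data. The axis is at (0.649, 0.067), the gap direction at 175° and the mill pocket at 126.5°, so the turn is about +48.5°. I'll move above the axis and check the handle with the wrist camera.

Run:
```python
from h import *
robot.movel([.236,.606,.5],v=.3)
robot.movep([.6494,.0668,.55],rv(np.radians(-84)))
c=optics.capture("wrist"); cv2.imwrite("pics/w1.png",c["frame"]); o=get_obs()
print(o["t"],o["eef_pos"],np.round(o["joints"],2),np.round(c["pose"],3).tolist())
for p in[(.6494,.0668,.274),(.6494-.0996,.0668+.0087,.2)]: print(proj(c,p).round(1))
for r in nets.cut_out("wrist","shell_mill")[:2]: print(r["p"],r["xy"],atz(c,r["xy"],.24))
```

```text
3.5917 [0.64936608 0.06821397 0.54975453] [-0.57  0.34  0.59  1.2  -0.19  1.66 -1.48] [[0.108, -0.956, -0.273, 0.725], [-0.994, -0.104, -0.029, 0.076], [-0.0, 0.275, -0.962, 0.528], [0.0, 0.0, 0.0, 1.0]]
[323.7 241.7]
[302.4 320.7]
0.94 [137.6, 296.9] [0.57673739 0.20994372 0.24      ]
0.84 [499.9, 204.5] [ 0.68265996 -0.06286323  0.24      ]
```

View pics/w1.png

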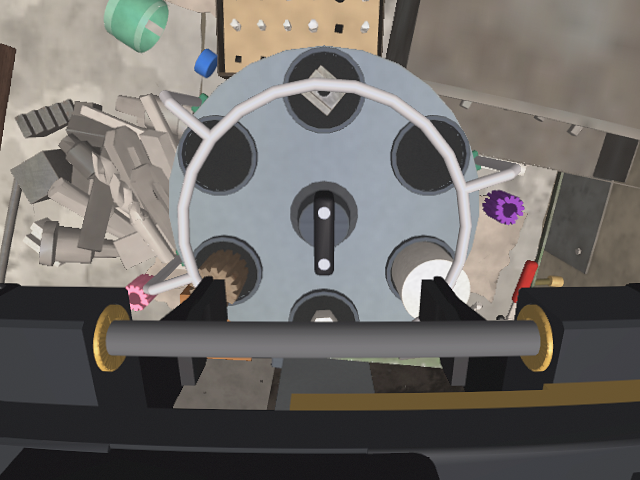

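The wrist view shows the bar from (323,193) to (325,275), with its dots centred at (323.5,238.5), 3 px from my prediction. The mill is at (220,275) under the left rail end. Next I'll grip the handle and twist.

Run:
```python
from h import *
X=[.650,.067]
print(robot.movel(X+[.46],rot=rv(np.radians(-83.7)),v=.2), robot.movel(X+[.424],v=.08,threshold=15), get_obs()["eef_pos"])
effector.command_gripper(0,30); o=get_obs(); print(o["width"],o["finger_force"],o["ft_force"],o["t"])
for k in range(1,6):
    robot.movep(X+[.424],rv(np.radians(-83.7+48.5*k/5)))
robot.wait(.3)
o=get_obs(); print(o["ft_force"],o["moment"],o["joints"],o["t"])
effector.command_gripper(.087); robot.movel(X+[.55],v=.25)
for cam in("top","wrist"):
    c=optics.capture(cam)
    for r in nets.cut_out(cam,"shell_mill")[:4]: print(cam,round(r["p"],2),np.round(r["xy"]),atz(c,r["xy"],.235).round(3))
    cv2.imwrite(f"pics/{cam}2.png",c["frame"] if cam=="wrist" else cv2.resize(c["frame"][120:330,225:435],None,fx=2.8,fy=2.8,interpolation=cv2.INTER_CUBIC))
```

```text
False False [0.64999577 0.06704737 0.42375046]
0.013772650760500738 29.999337075278163 [ 0.0520524   2.30039357 -0.39494418] 6.0083
[-4.41493238  0.76635046  1.86263618] [-0.11910664  0.98756391  0.06038701] [-0.4869657   0.33498557  0.44749902  1.42964231 -0.14388747  1.41105153
 -0.65518493] 7.7167
top 0.67 [416. 213.] [ 0.587 -0.131  0.235]
top 0.55 [210. 288.] [0.445 0.281 0.235]
wrist 0.86 [230. 274.] [0.568 0.077 0.235]
wrist 0.58 [ 96. 114.] [0.564 0.23  0.235]
```

View pics/top2.png

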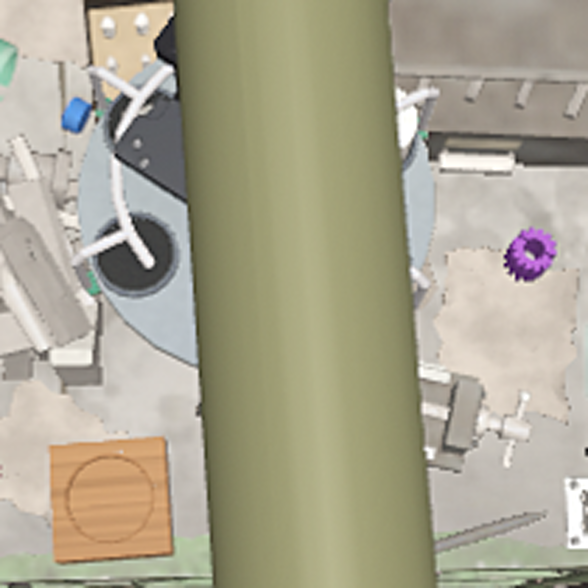

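The arm hides the gap from the top camera. I'll look with the wrist camera from above the gap.

Run:
```python
from h import *
robot.movep([.5504,.0757,.54],rv(np.radians(-95)))
robot.wait(.2)
c=optics.capture("wrist"); cv2.imwrite("pics/w3.png",c["frame"]); o=get_obs(); print(o["t"],o["eef_pos"])
for p in[(.5504,.0757,.246),(.5504,.0757,.2),(.5504,.0757,.208)]: print(proj(c,p).round(1))
for r in nets.cut_out("wrist","shell_mill")[:2]:
  ys,xs=np.nonzero(r["region"]); print(r["p"],r["xy"],atz(c,r["xy"],.235),xs.min(),xs.max(),ys.min(),ys.max())
```

```text
11.225 [0.55068443 0.0756818  0.53985975]
[321.4 235.1]
[321.6 220.1]
[321.6 222.4]
0.78 [323.4, 229.4] [0.55156162 0.07416377 0.235     ] 295 347 195 256
0.71 [517.7, 89.5] [ 0.63990938 -0.06831443  0.235     ] 496 541 72 108
```

View pics/w3.png

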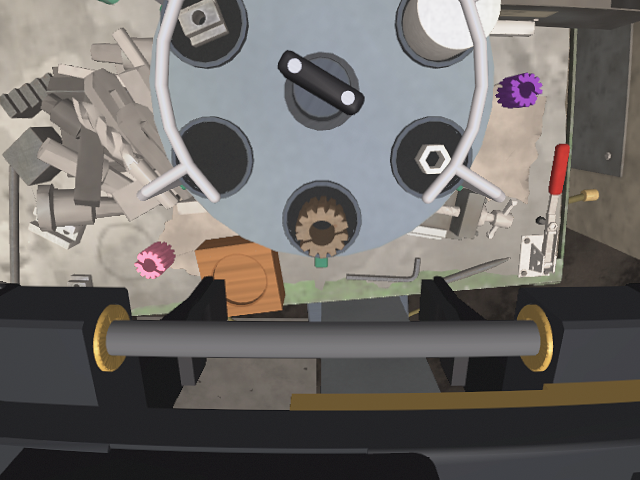

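The mill is upright in the gap at (322,231), about 4 mm from the predicted middle, so step 1 is met. Next I'll grasp and lift, cross-checking the recess position against its appearance at about (241,278).

Run:
```python
from h import *
c=optics.capture("wrist"); print("recess proj",proj(c,(.4415,.192,.05)).round(1)); t=atz(c,(322,231),.246); print(t)
M=[float(t[0]),float(t[1])]
effector.command_gripper(.062)
robot.movel(M+[.45],v=.25); print(robot.movel(M+[.400],v=.08,threshold=12),get_obs()["eef_pos"])
effector.command_gripper(0,30); o=get_obs(); print(o["width"],o["finger_force"],o["t"])
robot.movel(M+[.52],v=.15); o=get_obs(); print(o["width"],o["finger_force"],o["ft_force"])
if o["width"]>.03:
    robot.movel([.4415,.192,.40],v=.2)
    c=optics.capture("wrist"); cv2.imwrite("pics/w4.png",c["frame"]); print(proj(c,(.4415,.192,.05)).round(1),proj(c,(.4415,.192,.2)).round(1))
    s=optics.capture("scene"); cv2.imwrite("pics/s4.png",cv2.resize(s["frame"][140:360,150:450],None,fx=2.6,fy=2.6)); 
    print(proj(s,(.4415,.192,.05)).round(1)); print(get_obs()["width"],get_obs()["t"])
```

```text
recess proj [238.7 282.9]
[0.5532889  0.07503505 0.246     ]
False [0.5534248  0.07501626 0.40018013]
0.03763146014505513 30.000303841261484 13.9083
0.03737936356771714 29.99661777372239 [ 0.31052111  0.61311828 -3.37871564]
[321.  218.5] [319.7 288.2]
[246.8 299.3]
0.037615603626821106 16.1167
```

View pics/w4.png

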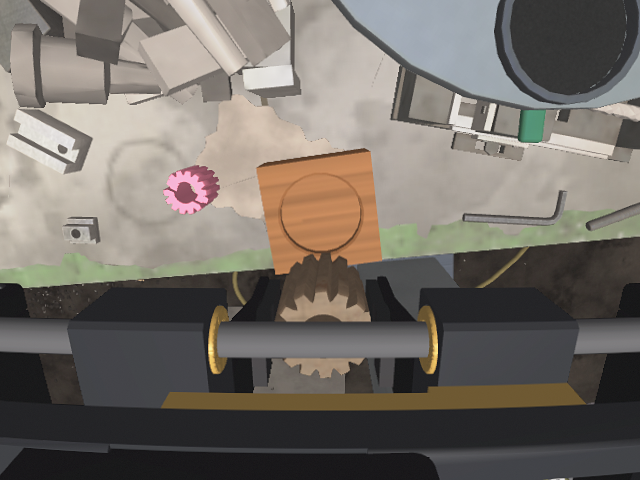

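View pics/s4.png

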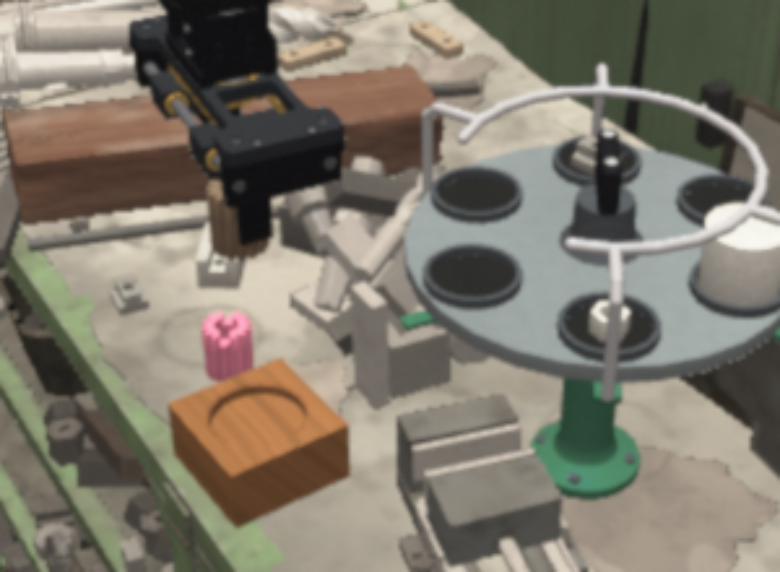

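The mill is held upright. The recess shows at (321,213), 5 px above the prediction, so I'll correct x by about +4 mm. A rail post stands close to the camera side, so I'll turn the wrist half round before lowering.

Run:
```python
from h import *
R=[.445,.191]
robot.movep(R+[.40],rv(np.radians(85)))
o=get_obs(); print(o["t"],o["width"],o["eef_pos"],np.round(o["joints"],2))
robot.movel(R+[.265],v=.15,threshold=25)
hit=robot.movel(R+[.2365],v=.03,threshold=8); o=get_obs(); print(hit,o["eef_pos"],o["ft_force"],o["t"])
s=optics.capture("scene"); cv2.imwrite("pics/s5.png",cv2.resize(s["frame"][200:360,150:350],None,fx=3.5,fy=3.5))
```

```text
18.7667 0.03802366886928068 [0.44502328 0.19097996 0.40002587] [-0.95 -0.05  0.47  1.87  0.02  1.31  1.01]
True [0.44488935 0.19096336 0.24022938] [ 0.33337498 -0.03941541  4.57187373] 20.5917
```

View pics/s5.png

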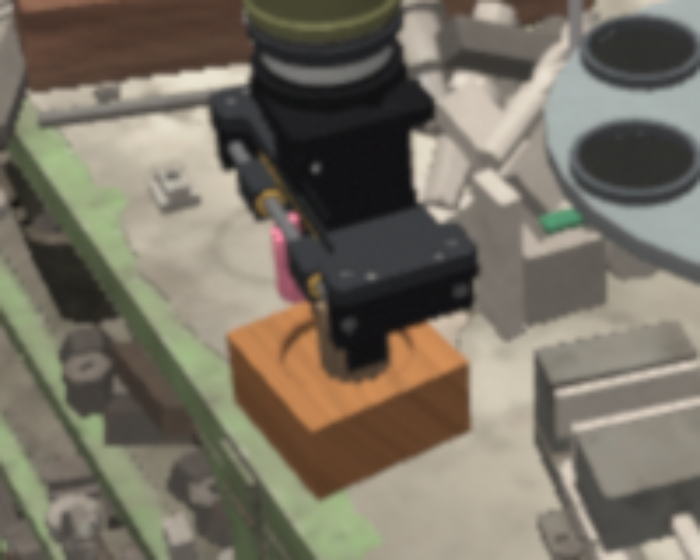

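The mill sits inside the recess. Contact came at z = 0.2402, against 0.240 expected at the floor. I'll release, back off and check.

Run:
```python
from h import *
R=[.445,.191]
effector.command_gripper(.065); robot.movel(R+[.42],v=.15); robot.wait(.3)
c=optics.capture("wrist")
s=optics.capture("scene"); cv2.imwrite("pics/s6.png",cv2.resize(s["frame"][230:350,180:330],None,fx=4,fy=4,interpolation=cv2.INTER_CUBIC))
for r in nets.cut_out("scene","shell_mill")[:3]: print(r["p"],r["xy"],atz(s,r["xy"],.063))
print(get_obs()["t"],get_obs()["finger_force"])
```

```text
0.8 [235.5, 272.7] [0.45245917 0.26183475 0.063     ]
0.79 [249.6, 295.7] [0.44445019 0.18443403 0.063     ]
23.225 0.0
```

View pics/s6.png

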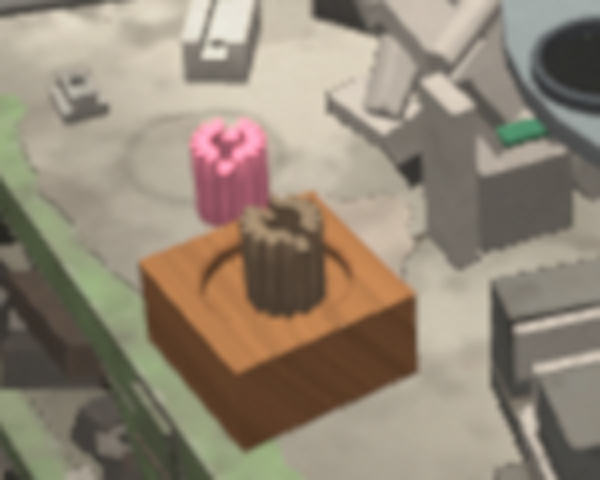

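The mill stands upright and free in the recess, at (285,255) in the crop. Since it is inside the recess, its walls keep it within 16 mm of the centre.

```bash
python3 -c "
from rig import robot; print(robot.sign_off())"
```

```text
the job is handed in; nothing more can be done
None
```

The shell mill was turned to the gap, lifted out there, lowered into the recess and released once it was down; it stands upright and free in the last picture, and I handed the job in (no verdict was returned) at about 23 s of the 64 s allowed.

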